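Clamp a glued carton in a capstan rack clamp

ROBOT

A 6-joint arm with a two-finger parallel gripper is mounted at the origin on a cart in front of the work surface, level with it; the furniture and walls round the work are solid. World frame = base frame: x ahead of the robot, y to its left, z up, the work surface at z = 0. Lengths are in mm, angles in degrees, forces in N, time in s.
With the tool pointing down it reaches from about 350 to 850 mm from the base axis. Payload 8.1 kg.
Tool frame: the origin (TCP) lies midway between the tips of the shut fingers; the grasp point (between the pads) lies 19 mm behind it; z points along the fingers, y is the direction in which the jaws open and shut (so a half turn about z gives the same grasp; the last joint's range is limited). The gripper opens to 85 mm and grips with 20 to 120 N. Pads are 22 mm wide; open, the fingers measure 114 mm over their backs; the gripper's body (76 mm by 85 mm) begins 54 mm behind the grasp point. The pads swing forward as they close: fully open they stand 13 mm farther back than shut.
Start: joints at [-69.866, 7.471, 85.268, -0, 87.261, -4.893], TCP at [253.845, -543.662, 231.292] pointing down, gripper open.
Joint ranges: [-169.43, 169.43], [-51.17, 129.36], [1.28, 143.12], [-76.62, 256.62], [0, 156.53], [-152.29, 152.29]. Speed limits (degrees/s): [136.94, 136.94, 159.86, 180, 180, 180].

INTERFACE

Orientations are given as [roll, pitch, yaw] about the fixed x, y, z axes, in that order (R = Rz(yaw) Ry(pitch) Rx(roll)).
In Python, from bench import telemetry, snapshot, camera_params, job gives the robot as it stands. The module is installed in compiled form; this text tells all that it offers.
- The arm moves only by the shell command python3 -m jog 'ROWS' [FORCE]. ROWS is JSON, a list that holds one entry, the list of rows, each a list of 7 numbers: the shift along the tool's x, y, z in units of 50 mm (1.0 is 50 mm), then the turn, a rotation vector about the tool's x, y, z in units of 2 pi rad (1.0 is 2 pi rad), then the opening, from 0 (shut) to 1 (fully open). In form: [[[dx, dy, dz, rx, ry, rz, claw], ...]]. A call has 1 to 12 rows; each row shifts and turns the commanded pose from where the row before left it, along the tool's axes as they then stand; what a row does not reach is not made up. A row lasts 1/8 s, in which the tool goes at most 62.5 mm and 10.7 degrees, less where a joint would pass 70% of its speed; a pose out of reach is approached as far as the arm can. A call with a number of a shift or a turn outside -1 to 1 is refused whole. A call with a gripper value outside its range is refused whole. The fingers move at their own pace and stop on an object; FORCE is the grip in N (left out, the last holds). Time passes only in rows, so rows that do not move let the fingers close. It gives the time, the measured TCP pose, the force and the opening at its end, in the units of the state.
- telemetry.sense(): the state, without advancing time (a new reading comes with each control period).
- snapshot(name): name is "side" or "top" or "wrist"; returns (picture, depth): 384x512x3 uint8, red, green, blue; 384x512 float32, mm along the optical axis (not along the pixel's ray), 0 where there is no reading.
- camera_params(name): a dict with "K" (3x3 intrinsics, pixels), "D" ([k1, k2, p1, p2, k3] as OpenCV has them; the pictures are not rectified), "extrinsics" (4x4, takes a point from camera to world coordinates). Camera axes: x right, y down, z forward; pixel columns grow to the right and rows downward; lengths in mm; the calibration is good to about 2 mm. A picture is of the moment at which its call begins: read the wrist's pose just before it. camera_params takes no time and is no camera call; for the wrist camera it gives the pose at the moment of the call.
- job.hand_in(): hands the job in, once; it reports no verdict.
The state is a dict: "time": time; "joint_pos": joint angles; "qd": joint speeds; "joint_efforts": joint torques, N m; "tool_pos": TCP position; "tcp_rot": TCP orientation; "ft_force": force on the tool from outside, world axes, zero at the start; "wrist_torque": the same for the moment, N m; "finger_gap": finger opening in mm.
Only numpy, scipy, OpenCV 4.12 (cv2) and the standard library are available. Lean on these libraries where they do the work, as an engineer would, in place of code of your own. Each camera call takes 0.05 s, during which the arm holds its last target. There are 200 camera calls.

TASK

The flap of the small brown carton has just been glued: stand the carton upright on the bed of the blue rack clamp, between the sliding jaw and the back stop, and let go of it. Then wind the jaw up to it by pushing the capstan's spokes round clockwise, one after another, until the carton is gripped firmly against the back stop but not crushed, and leave it clamped. Move the jaw only by the spokes, and leave the black cup and the flat carton behind the clamp where they are.

Things in the scene. Friction and masses are not known exactly. Their poses are not given: they have to be found in the camera images.
- carton_center (a point): Centre of the small brown carton, a closed box 50 x 60 mm in plan (its own x, y) and 62 mm high, about 60 g; it stands upright on the bench at the start, z up. It may be clamped across either pair of sides.
- carton: The same carton; origin at the centre of its underside.
- rack_clamp: Blue rack clamp, fixed to the bench, its place varies. Origin on the capstan's upright axis at bench height, z up; the sliding jaw travels along its -y, the hood is on its +x side. Base plate 74 mm wide (x), from y = +40 to -250 mm, its top (the bed) at z = 12 mm, no side walls. Pinion housing under the capstan 56 x 50 mm, up to z = 48 mm.
- bay (a point): Point on the bed's surface (clamp x = 0, y = -145, z = 12 mm): a carton centred here with its 60 mm side along clamp y fits between jaw and stop at every setting. The steel back stop, 64 mm wide, 40 mm tall, stands across the bed; its face is at clamp y = -195 to -215 mm, set anew each time and not reported.
- hood (a point): Middle of the top of the yellow half-round hood over the capstan's +x half (clamp x = 56, y = 0, z = 94 mm). It covers 35 to 91 mm from the axis, so the spokes can be reached from above only on the clamp's -x side.
- jaw: Sliding jaw with a rubber face, 60 mm wide, top at z = 50 mm; its origin is the clamp's, moved along with the jaw; the face is at y = -85.5 mm in its own frame. Geared to the capstan: 14 mm towards the stop per rad. The gearing drags: jaw and grip stay when the spokes are let go; a grip over 20 N slips back to about 20 N.
- capstan_hub (a point): Point on the capstan's axis at the height of the spokes' centre lines (72 mm over the bench). Hub 38 mm across, up to 90 mm over the bench; four spokes 10 mm thick at right angles. Free space under the spokes down to housing (48 mm) and jaw (50 mm); beyond them down to the base.
- spoke_ball (a point): Centre of one spoke's 18 mm black end ball, 70 mm from the axis (all four are alike). Running free, a spoke needs a push of about 4.7 N at 60 mm from the axis (0.28 N m drag). Each newton of grip on the carton adds 0.014 N m, 0.23 N at 60 mm. A firm grip is 7 to 20 N, ideally 12 N (2.8 N more push); above 30 N the carton is crushed.
- capstan (a joint): Turn of the capstan in rad; grows clockwise seen from above, which closes the clamp. At 0 the spokes lie along the clamp's +x, +y, -x and -y (the listed ball on +x); at q all are turned clockwise by q. Starts at 0 to 0.8, can turn to 6.4. From first contact on a clamped carton to crushing is only about 0.1 rad.
- cup_center (a point): Centre of a small black plastic cup, 55 mm across, 35 mm tall: a bystander.
- staples_center (a point): Centre of a flat brown carton 60 x 110 x 28 mm lying behind the clamp: a bystander.

How it is judged (in metres and radians):
On the way, in this order (a step that is already met when the one before it is completed fails the run):
1. the carton stands upright on the clamp's bed between jaw and back stop, let go, before it is clamped (x of carton_center in the frame of rack_clamp between -0.02 and 0.02 m and y of carton_center in the frame of rack_clamp between -0.2 and -0.1 m and height (world z) of carton_center between 0.038 and 0.048 m and angle between carton_center's own z axis and vertical below 0.12 rad and contact force between each of the arm, the fingers and carton below 0.2 N and contact force between jaw and carton below 2 N), for 0.2 s.
2. the jaw, wound up by the spokes, grips the carton with more than 5 N (x of carton_center in the frame of rack_clamp between -0.02 and 0.02 m and y of carton_center in the frame of rack_clamp between -0.2 and -0.1 m and height (world z) of carton_center between 0.038 and 0.048 m and angle between carton_center's own z axis and vertical below 0.12 rad and contact force between jaw and carton above 5 N), for 0.2 s.
At the end, for the whole second after the job is handed in: The carton stands upright (within 0.12 rad) on the clamp's bed, within 20 mm of the bed's middle line, gripped by the jaw with 5 to 25 N, at rest, not touched by the robot (all of step 2 and contact force between each of the arm, the fingers and carton below 0.2 N and contact force between jaw and carton below 25 N and linear speed of carton below 0.01 m/s).
It fails at once if the clamp crushes the carton (jaw force over 30 N) (contact force between jaw and carton above 30 N).
It fails at once if the robot shoves the jaw itself (over 8 N) (contact force between any of the arm, the fingers and jaw above 8 N).
It fails at once if the black cup or the flat carton behind the clamp is moved by more than 30 mm (distance of any of cup_center, staples_center from where it was at the start of the episode above 0.03 m).
It also fails if it takes over 72 s, if anything falls off the work surface, if the arm or the gripper's body presses on something with over 40 N, if the wrist force passes 120 N, or if a joint passes its speed limit or range.

## Working session

There is one attempt and no reset: what is moved stays moved. The work goes in short steps, Python scripts to look and compute and a shell command to move; the robot and the scene stay as the last step left them, time stands still between calls to the robot, and variables do not carry over. Pictures are saved under pics/ and viewed, about 8 in all and at most 12, crops included, and the job is handed in when it is done.

```bash
mkdir -p pics; python3 - <<'E'
from bench import telemetry,snapshot,camera_params
import cv2,numpy as np
print(telemetry.sense())
for n in ("top","side"):
    p,d=snapshot(n); cv2.imwrite(f"pics/{n}0.png",p[:,:,::-1]); np.savez(f"{n}0.npz",p=p,d=d)
    c=camera_params(n); print(n,c); 
E
```

```text
{'time': 0.0, 'joint_pos': array([-6.98654437e+01,  7.51622119e+00,  8.53293487e+01, -2.15209355e-04,
        8.72625030e+01, -4.89493073e+00]), 'qd': array([ 0.05404275,  0.00409844, -0.06307877,  0.0110281 , -0.05291282,
       -0.03209994]), 'joint_efforts': array([-5.81882687e-04, -5.69396853e+01, -5.00550091e+01, -3.13244709e-04,
        1.49967842e-02, -2.86931801e-06]), 'tool_pos': array([ 253.65949612, -543.12839305,  230.23217569]), 'tcp_rot': array([-1.79892303e+02, -9.00755747e-03,  2.50294890e+01]), 'ft_force': array([-0.1538723 , -0.20289854, -0.34302352]), 'wrist_torque': array([ 0.05345974,  0.00596147, -0.02454015]), 'finger_gap': 85.29808133753576}
top {'K': array([[490.35037325,   0.        , 257.50588279],
       [  0.        , 490.35037325, 190.6725262 ],
       [  0.        ,   0.        ,   1.        ]]), 'D': array([-0.13335693,  0.        ,  0.        ,  0.        ,  0.        ]), 'extrinsics': array([[-2.44070277e-02, -9.97799580e-01,  6.16465395e-02,
         4.76345383e+02],
       [-9.99283598e-01,  2.25662643e-02, -3.03818100e-02,
         2.48649306e+02],
       [ 2.89238251e-02, -6.23439055e-02, -9.97635530e-01,
         1.11966236e+03],
       [ 0.00000000e+00,  0.00000000e+00,  0.00000000e+00,
         1.00000000e+00]])}
side {'K': array([[457.29491618,   0.        , 255.63183829],
       [  0.        , 457.29491618, 198.08383565],
       [  0.        ,   0.        ,   1.        ]]), 'D': array([-0.00182513,  0.        ,  0.        ,  0.        ,  0.        ]), 'extrinsics': array([[-9.99999475e-01, -7.91861995e-04,  6.50270976e-04,
         5.51691594e+02],
       [-9.42936636e-04,  4.62848095e-01, -8.86437111e-01,
         1.11064308e+03],
       [ 4.00959177e-04, -8.86437259e-01, -4.62848598e-01,
         5.34376380e+02],
       [ 0.00000000e+00,  0.00000000e+00,  0.00000000e+00,
         1.00000000e+00]])}
```

View pics/top0.png

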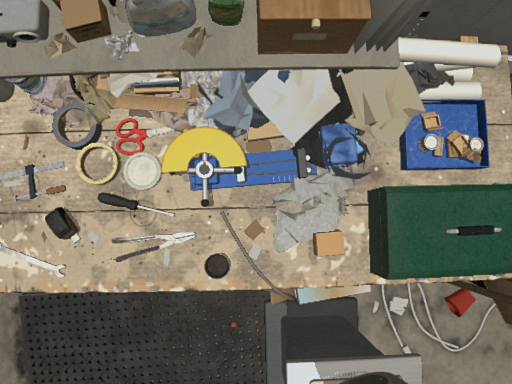

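View pics/side0.png

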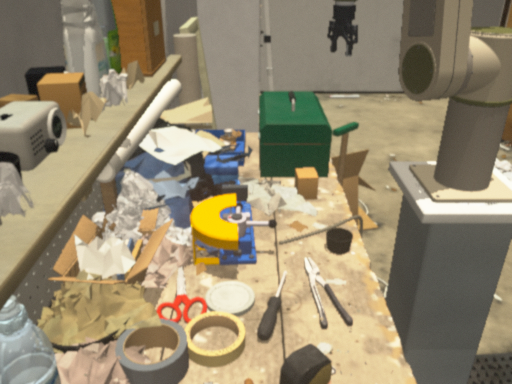

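The top view shows the capstan hub at about (204,170), with the hood on the far (+x) side. The bed runs right to the stop near (303,163). The carton is at (328,243), the cup at (217,265), and the flat carton is probably near (262,135).

```bash
cat > h.py <<'E'
import cv2,numpy as np
from bench import telemetry,snapshot,camera_params
def wmap(d,c):
    h,w=d.shape; u,v=np.meshgrid(np.arange(w),np.arange(h))
    n=cv2.undistortPoints(np.stack([u,v],-1).reshape(-1,1,2).astype(float),c["K"],c["D"]).reshape(h,w,2)
    P=np.dstack([n[...,0]*d,n[...,1]*d,d]); E=c["extrinsics"]
    W=P@E[:3,:3].T+E[:3,3]; W[d<=0]=np.nan; return W
E
python3 - <<'E'
from h import *
z=np.load("top0.npz"); p,d=z["p"],z["d"]; W=wmap(d,camera_params("top"))
def reg(name,r0,r1,c0,c1,zl,zh):
    w=W[r0:r1,c0:c1].reshape(-1,3); m=(w[:,2]>zl)&(w[:,2]<zh); q=w[m]
    r=cv2.minAreaRect(q[:,:2].astype(np.float32)); print(name,len(q),q.mean(0).round(1),np.median(q[:,2]).round(1),r); return q
reg("carton",225,262,308,350,50,75)
reg("cup",250,282,202,235,25,50)
q=reg("hood",120,180,155,250,86,105)
reg("hub",160,180,194,214,82,98)
for c in [(204,170),(204,203),(172,172),(236,168),(303,163),(262,133),(230,182),(270,172),(290,170)]:
    print(c,W[c[1],c[0]].round(1))
# bed: blue
hsv=cv2.cvtColor(p,cv2.COLOR_RGB2HSV)
m=(hsv[...,0]>100)&(hsv[...,0]<125)&(hsv[...,1]>150); m[:, :185]=0; m[:,325:]=0; m[:140]=0; m[195:]=0
q=W[m]; q=q[(q[:,2]<22)&(q[:,2]>4)]; print(len(q),cv2.minAreaRect(q[:,:2].astype(np.float32)),np.median(q[:,2]))
cr=cv2.resize(p[110:260,150:350],None,fx=4,fy=4,interpolation=cv2.INTER_CUBIC); cv2.imwrite("pics/crop0.png",cr[:,:,::-1])
E
```

```text
carton 654 [424.1  62.7  61.7] 61.8 ((423.7789001464844, 61.485103607177734), (50.889183044433594, 61.305450439453125), 3.4057106971740723)
cup 96 [375.1 313.3  32.4] 32.8 ((379.263916015625, 311.05706787109375), (53.24609375, 53.30112838745117), 88.66645812988281)
hood 2577 [629.8 331.4  93.4] 93.5 ((627.0308837890625, 328.36859130859375), (177.4665069580078, 106.80562591552734), 88.91503143310547)
hub 239 [588.8 329.5  86.7] 86.2 ((588.8802490234375, 329.36932373046875), (36.84490966796875, 35.99480438232422), 43.853145599365234)
(204, 170) [586.2 329.   90. ]
(204, 203) [517.1 331.2  77.9]
(172, 172) [584.8 398.4  77.4]
(236, 168) [589.6 261.6  84. ]
(303, 163) [601.2 114.3  50.3]
(262, 133) [673.6 202.1  28.9]
(230, 182) [566.  276.8  10.7]
(270, 172) [586.6 185.5  12.9]
(290, 170) [590.3 139.7  11.5]
462 ((594.89013671875, 224.67039489746094), (69.76393127441406, 284.3072509765625), 3.9902303218841553) 11.972440386266385
```

View pics/crop0.png

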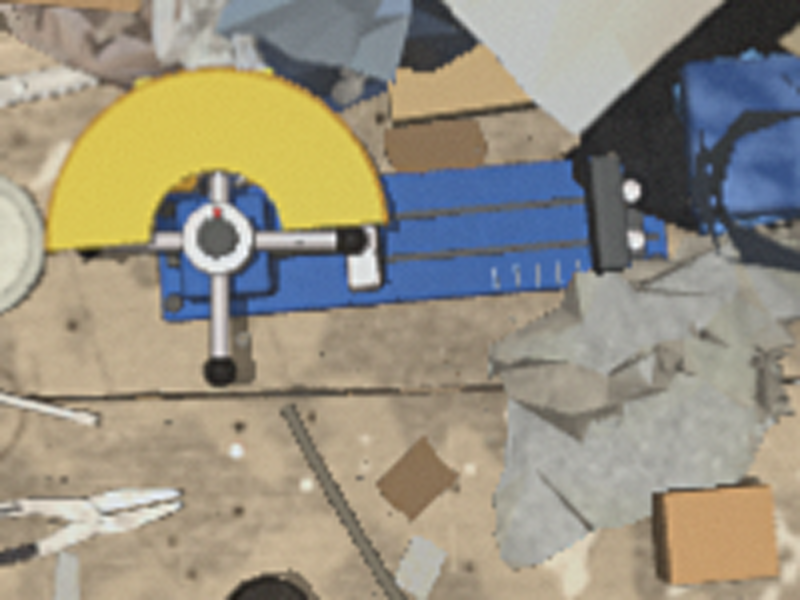

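Clamp axis is at about (586.5, 329) with yaw about 4°, and the carton is at (424, 62) with yaw 3.4°. Next: refine the stop face and spoke angle, and check obstacle heights along the way.

```bash
cat >> h.py <<'E'
A=np.array([586.5,329.]); YAW=np.deg2rad(4.1)
def toclamp(q,A=A,yaw=YAW):
    d=q[:,:2]-A; c,s=np.cos(yaw),np.sin(yaw)
    return np.c_[d[:,0]*c+d[:,1]*s,-d[:,0]*s+d[:,1]*c,q[:,2]]
E
python3 - <<'E'
from h import *
z=np.load("top0.npz"); p,d=z["p"],z["d"]; W=wmap(d,camera_params("top"))
f=lambda r0,r1,c0,c1:W[r0:r1,c0:c1].reshape(-1,3)
print("toolbox max z",np.nanmax(f(190,275,372,500)[:,2]), "nonrobot corridor")
q=f(140,185,285,330); c=toclamp(q); m=(c[:,2]>44)&(c[:,2]<56)&(abs(c[:,0])<36); c=c[m]; print("stop top",len(c),np.percentile(c,[1,5,50,95,99],axis=0).round(1))
# jaw top
q=f(150,190,225,260); c=toclamp(q); m=(c[:,2]>44)&(c[:,2]<54)&(c[:,1]<-40);c=c[m]; print("jaw",len(c),np.percentile(c,[1,5,50,95,99],axis=0).round(1))
# white jaw marks; bed edges vs clamp y
hsv=cv2.cvtColor(p,cv2.COLOR_RGB2HSV)
m=(hsv[...,0]>100)&(hsv[...,0]<125)&(hsv[...,1]>150); m[:, :185]=0; m[:,325:]=0; m[:140]=0; m[195:]=0
q=W[m]; q=q[(q[:,2]<18)&(q[:,2]>6)]; c=toclamp(q)
for y in range(-190,-60,20):
    s=c[(abs(c[:,1]-y)<10)]; print(y,len(s),s[:,0].min().round(1),s[:,0].max().round(1))
print("y ext",c[:,1].min(),c[:,1].max())
# hub top at z~90, black balls
q=f(155,185,190,218); q=q[(q[:,2]>84)&(q[:,2]<93)]; print("hub",cv2.minEnclosingCircle(q[:,:2].astype(np.float32)))
for r0,r1,c0,c1 in [(194,211,195,213),(160,180,230,246)]:
    g=hsv[r0:r1,c0:c1,2].reshape(-1); w=f(r0,r1,c0,c1); mm=(g<75)&(w[:,2]>66)&(w[:,2]<86); cc=toclamp(w[mm]); print(mm.sum(),cc.mean(0).round(1),w[mm].mean(0).round(1),cv2.minEnclosingCircle(w[mm][:,:2].astype(np.float32)))
E
```

```text
toolbox max z 194.22118081440783 nonrobot corridor
stop top 241 [[-3.100e+01 -2.220e+02  4.510e+01]
 [-2.870e+01 -2.210e+02  4.720e+01]
 [-2.000e-01 -2.125e+02  5.140e+01]
 [ 2.880e+01 -2.045e+02  5.470e+01]
 [ 3.300e+01 -2.041e+02  5.530e+01]]
jaw 102 [[-27.6 -85.7  44.3]
 [-26.9 -85.1  45.8]
 [-15.1 -78.6  49.6]
 [  3.5 -67.7  53.4]
 [  5.3 -66.8  53.9]]
-190 93 -34.1 35.6
-170 75 -34.0 33.7
-150 67 -33.5 34.9
-130 39 -33.2 35.2
-110 28 -32.9 35.3
-90 22 -33.3 35.1
-70 24 -33.7 -7.4
y ext -246.79484971030863 37.52802942165667
hub ((603.1071166992188, 329.15447998046875), 31.501785278320312)
44 [-68.3   5.7  78.7] [518.  329.8  78.7] ((518.4124755859375, 330.1400146484375), 7.997609615325928)
43 [ -4.8 -69.9  78.2] [586.7 258.9  78.2] ((587.4213256835938, 259.388671875), 8.392155647277832)
```

```bash
cat >> h.py <<'E'
from scipy.spatial.transform import Rotation as Ro
import json
def tool(yaw): return Ro.from_euler("xyz",[180,0,yaw],degrees=True)
def plan(pts,claw,start=None,nd=3):
    """pts: list of (x,y,z,yaw,nrows); prints rows"""
    s=telemetry.sense(); p,y=(np.array(s["tool_pos"]),s["tcp_rot"][2]) if start is None else (np.array(start[:3],float),start[3])
    rows=[]
    for X,Y,Z,yw,n in pts:
        for k in range(n):
            rem=n-k; t=np.array([X,Y,Z],float); dp=(t-p)/rem; dy=(yw-y)/rem
            r=np.r_[tool(y).inv().apply(dp)/50,0,0,-dy/360].round(nd)
            p=p+tool(y).apply(r[:3]*50); y=y-r[5]*360; rows.append(r.tolist()+[claw])
    for i in range(0,len(rows),12): print(json.dumps([rows[i:i+12]]).replace(".0,",",").replace(" ",""))
    print("end",p.round(1),round(y,2))
E
python3 -c "
from h import *
plan([(280,-440,240,60,4),(330,-240,240,93.4,5),(424,62,240,93.4,8),(424,62,90,93.4,4)],1,start=(253.845,-543.662,231.292,25.03),nd=2)"
```

```text
[[[0.34,-0.41,-0.04,0,0,-0.02,1],[0.39,-0.37,-0.04,0,0,-0.03,1],[0.45,-0.29,-0.05,0,0,-0.02,1],[0.48,-0.24,-0.04,0,0,-0.03,1],[0.8,-0.21,-0,0,0,-0.02,1],[0.82,-0.11,-0,0,0,-0.02,1],[0.82,-0.01,-0,0,0,-0.02,1],[0.82,0.1,-0,0,0,-0.01,1],[0.81,0.14,-0,0,0,-0.02,1],[0.74,0.28,-0,0,0,0,1],[0.74,0.28,-0,0,0,0,1],[0.74,0.28,-0,0,0,0,1]]]
[[[0.74,0.28,-0,0,0,0,1],[0.74,0.28,-0,0,0,0,1],[0.74,0.28,-0,0,0,0,1],[0.74,0.28,-0,0,0,0,1],[0.73,0.28,-0,0,0,0,1],[0,0,0.75,0,0,0,1],[0,0,0.75,0,0,0,1],[0,0,0.75,0,0,0,1],[0,0,0.75,0,0,0,1]]]
end [424.   61.9  89.8] 93.43
```

```bash
python3 -m jog '[[[0.34,-0.41,-0.04,0,0,-0.02,1],[0.39,-0.37,-0.04,0,0,-0.025,1],[0.45,-0.29,-0.05,0,0,-0.025,1],[0.48,-0.24,-0.04,0,0,-0.025,1],[0.8,-0.21,0,0,0,-0.02,1],[0.82,-0.11,0,0,0,-0.02,1],[0.82,-0.01,0,0,0,-0.02,1],[0.82,0.1,0,0,0,-0.015,1],[0.81,0.14,0,0,0,-0.02,1],[0.74,0.28,0,0,0,0,1],[0.74,0.28,0,0,0,0,1],[0.74,0.28,0,0,0,0,1]]]'; python3 -m jog '[[[0.74,0.28,0,0,0,0,1],[0.74,0.28,0,0,0,0,1],[0.74,0.28,0,0,0,0,1],[0.74,0.28,0,0,0,0,1],[0.73,0.28,0,0,0,0,1],[0,0,0.75,0,0,0,1],[0,0,0.75,0,0,0,1],[0,0,0.75,0,0,0,1],[0,0,0.75,0,0,0,1],[0,0,0,0,0,0,1],[0,0,0,0,0,0,1]]]'
python3 -c "
from h import *
plan([(424,62,24,93.4,3)],1)"
```

```text
time: 1.6
tool_pos: [371.0, -126.7, 239.5]
tcp_rot: [-180.0, -0.0, 93.4]
ft_force: [-0.1, -0.9, -0.6]
finger_gap: 85.1
time: 2.98
tool_pos: [430.5, 60.3, 91.1]
tcp_rot: [179.9, 0.0, 93.4]
ft_force: [0.3, 0.2, -0.1]
finger_gap: 85.4
[[[0.014,-0.042,0.447,0,0,0,1],[0.014,-0.043,0.447,0,0,0,1],[0.014,-0.042,0.447,0,0,0,1]]]
end [424.  62.  24.] 93.43
```

```bash
python3 -m jog '[[[0.015,-0.065,0.3,0,0,0,1],[0.015,-0.065,0.5,0,0,0,1],[0,0,0.54,0,0,0,1],[0,0,0,0,0,0,1],[0,0,0,0,0,0,0.4],[0,0,0,0,0,0,0.4],[0,0,0,0,0,0,0.4],[0,0,0,0,0,0,0.4],[0,0,0,0,0,0,0.4],[0,0,0,0,0,0,0.4]]]' 25; python3 - <<'E'
from h import *
s=telemetry.sense(); print(s["tool_pos"],s["finger_gap"])
p,d=snapshot("top"); cv2.imwrite("pics/t1.png",cv2.resize(p[110:290,200:400],None,fx=3,fy=3)[:,:,::-1])
plan([(424,62,150,93.4,3)],.4)
E
```

```text
time: 4.22
tool_pos: [424.7, 61.4, 24.3]
tcp_rot: [179.8, 0.0, 93.4]
ft_force: [-0.9, 0.0, 7.4]
finger_gap: 50.0
[424.65524965  61.44989756  24.2929132 ] 50.010389751602865
[[[0.004,-0.004,-0.838,0,0,0,0.4],[0.004,-0.004,-0.838,0,0,0,0.4],[0.004,-0.005,-0.838,0,0,0,0.4]]]
end [424.  62. 150.] 93.43
```

```bash
python3 -c "
from h import *
plan([(424.6,61.5,115,93.43,3),(599.2,158.9,115,94.1,8)],.4,nd=2)"
```

```text
[[[0,-0,-0.6,0,0,-0,0.4],[0,-0,-0.61,0,0,-0,0.4],[0,-0,-0.6,0,0,-0,0.4],[0.22,0.45,-0,0,0,-0,0.4],[0.22,0.45,-0,0,0,-0,0.4],[0.22,0.45,-0,0,0,-0,0.4],[0.22,0.45,-0,0,0,-0,0.4],[0.21,0.45,-0,0,0,-0,0.4],[0.22,0.45,-0,0,0,-0,0.4],[0.21,0.45,-0,0,0,-0,0.4],[0.22,0.45,-0,0,0,-0,0.4]]]
end [599.2 159.  114.8] 93.43
```

```bash
python3 -m jog '[[[0,0,-0.6,0,0,0,0.4],[0,0,-0.6,0,0,0,0.4],[0,0,-0.6,0,0,0,0.4],[0.22,0.45,0,0,0,0,0.4],[0.22,0.45,0,0,0,0,0.4],[0.22,0.45,0,0,0,0,0.4],[0.22,0.45,0,0,0,-0.002,0.4],[0.22,0.45,0,0,0,0,0.4],[0.22,0.45,0,0,0,0,0.4],[0.22,0.45,0,0,0,0,0.4],[0.22,0.45,0,0,0,0,0.4],[0,0,0,0,0,0,0.4]]]';  python3 -m jog '[[[0,0,0,0,0,0,0.4]]]'
python3 -c "
from h import *
print(telemetry.sense()['finger_gap'])
p,d=snapshot('side'); cv2.imwrite('pics/s1.png',cv2.resize(p[120:300,150:390],None,fx=3,fy=3)[:,:,::-1])
plan([(599.2,158.9,60,94.1,2),(599.2,158.9,37,94.1,2)],.4,nd=2)"
```

```text
time: 5.78
tool_pos: [598.0, 161.8, 112.9]
tcp_rot: [180.0, -0.0, 94.2]
ft_force: [-0.7, 0.9, -0.4]
finger_gap: 49.7
time: 5.9
tool_pos: [596.5, 160.9, 112.6]
tcp_rot: [-180.0, 0.0, 94.2]
ft_force: [0.2, -0.0, -1.0]
finger_gap: 50.0
50.0364303452651
[[[-0.02,0.03,0.53,0,0,0,0.4],[-0.02,0.02,0.52,0,0,0,0.4],[-0,0,0.23,0,0,0,0.4],[-0,0,0.23,0,0,0,0.4]]]
end [599.  158.9  37.1] 94.14
```

View pics/s1.png

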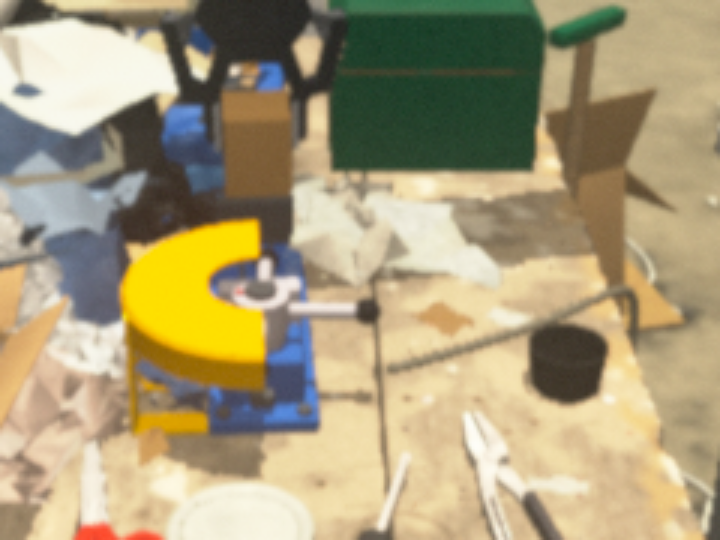

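```bash
python3 -m jog '[[[-0.02,0.03,0.4,0,0,0,0.4],[-0.02,0.02,0.4,0,0,0,0.4],[0,0,0.4,0,0,0,0.4],[0,0,0.2,0,0,0,0.4],[0,0,0.1,0,0,0,0.4],[0,0,0,0,0,0,0.4],[0,0,0,0,0,0,0.4]]]'
python3 -c "
from h import *
print(telemetry.sense()['tool_pos'])"
```

```text
time: 6.82
tool_pos: [600.4, 159.5, 38.6]
tcp_rot: [179.9, -0.0, 94.1]
ft_force: [0.2, -0.2, -1.0]
finger_gap: 49.7
[600.37758029 159.46396175  38.64235253]
```

```bash
python3 -m jog '[[[0,0,0.04,0,0,0,0.4],[0,0,0,0,0,0,0.4],[0,0,0,0,0,0,0.75],[0,0,0,0,0,0,0.75],[0,0,0,0,0,0,0.75],[0,0,0,0,0,0,0.75],[0,0,0,0,0,0,0.75],[0,0,-0.3,0,0,0,0.75],[0,0,-0.6,0,0,0,0.75],[0,0,-0.9,0,0,0,0.75],[0,0,-0.9,0,0,0,0.75]]]'
python3 - <<'E'
from h import *
print(telemetry.sense()['tool_pos'])
p,d=snapshot('wrist'); W=wmap(d,camera_params('wrist')); cv2.imwrite('pics/w1.png',p[:,:,::-1])
c=toclamp(W.reshape(-1,3)); m=(abs(c[:,0])<40)&(c[:,1]<-125)&(c[:,1]>-208)&(c[:,2]>68)&(c[:,2]<85); q=c[m]; print(len(q),np.median(q,axis=0),cv2.minAreaRect(q[:,:2].astype(np.float32)))
m=(abs(c[:,0])<30)&(c[:,1]<-185)&(c[:,1]>-235)&(c[:,2]>47)&(c[:,2]<57); print("stop",m.sum(),np.percentile(c[m],[2,50,98],axis=0).round(1))
E
```

```text
time: 8.2
tool_pos: [599.7, 159.3, 173.3]
tcp_rot: [180.0, -0.0, 94.1]
ft_force: [0.3, 1.4, -0.2]
finger_gap: 63.9
[599.66730542 159.29169179 173.26181869]
5243 [   7.46554474 -165.1865425    82.95074627] ((7.275880813598633, -167.98605346679688), (50.45298385620117, 60.39017105102539), 0.21939438581466675)
stop 25 [[ -25.  -203.4   47.2]
 [ -22.3 -202.7   52.2]
 [ -20.5 -202.1   57. ]]
```

View pics/w1.png

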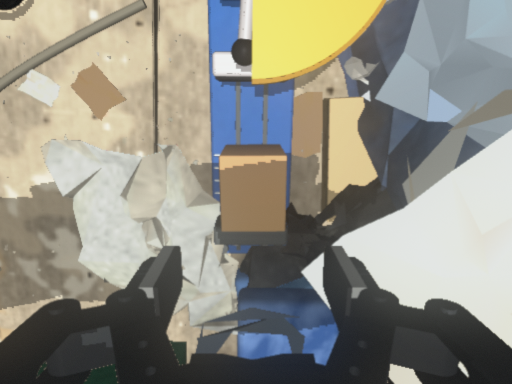

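```bash
cat >> h.py <<'E'
A=np.array([587.,329.])
u=lambda a:np.array([np.cos(np.deg2rad(a)),np.sin(np.deg2rad(a))])
def push(phi,off,z,n,r=42):
    p=A+r*u(phi)+off*u(phi+90); return (*p,z,phi-90,n)
def carton():
    p,d=snapshot('top'); W=wmap(d,camera_params('top')); c=toclamp(W.reshape(-1,3),A)
    m=(abs(c[:,0])<45)&(c[:,1]<-110)&(c[:,1]>-203)&(c[:,2]>66)&(c[:,2]<82); q=c[m]
    print("carton",len(q),np.median(q,axis=0).round(1),cv2.minAreaRect(q[:,:2].astype(np.float32)) if len(q) else "")
    m=(abs(c[:,0])<30)&(c[:,1]<-80)&(c[:,1]>-125)&(c[:,2]>44)&(c[:,2]<55); q=c[m]; return p,c
E
python3 -c "
from h import *
plan([(599,160,173,94.1,1),push(179.5,21,110,7),push(179.5,21,60,3)],0,nd=2)"
```

```text
[[[0.01,-0.08,0.17,0,0,0,0],[0.43,-0.12,0.18,0,0,0,0],[0.43,-0.12,0.18,0,0,0,0],[0.43,-0.13,0.18,0,0,0,0],[0.44,-0.12,0.18,0,0,0,0],[0.43,-0.13,0.18,0,0,0,0],[0.44,-0.12,0.18,0,0,0.01,0],[0.43,-0.15,0.18,0,0,0,0],[-0,-0,0.33,0,0,0,0],[-0,-0,0.33,0,0,0,0],[-0,-0,0.34,0,0,0,0]]]
end [545.  308.6  59.9] 90.55
```

```bash
python3 -m jog '[[[0,0,0,0,0,0,0],[0.43,-0.13,0.16,0,0,0,0],[0.43,-0.13,0.16,0,0,0,0],[0.43,-0.13,0.16,0,0,0,0],[0.43,-0.13,0.16,0,0,0,0],[0.43,-0.13,0.16,0,0,0.006,0],[0.43,-0.13,0.16,0,0,0.006,0],[0.43,-0.13,0.16,0,0,0,0],[0,0,0,0,0,0,0],[0,0,0,0,0,0,0]]]'
python3 -c "
from h import *
carton()
plan([push(179.5,21,59,4)],0,nd=2)"
```

```text
time: 9.5
tool_pos: [545.8, 307.1, 114.7]
tcp_rot: [180.0, 0.0, 89.9]
ft_force: [-0.6, 0.9, -0.4]
finger_gap: -0.0
carton 656 [   1.8 -169.1   73.8] ((2.138265609741211, -169.3417205810547), (50.7205696105957, 60.20159912109375), 0.112266406416893)
[[[0.01,-0.01,0.28,0,0,0,0],[0.01,-0.01,0.28,0,0,0,0],[0.01,-0,0.28,0,0,0,0],[0,-0.01,0.28,0,0,0,0]]]
end [544.6 308.3  59. ] 89.84
```

```bash
python3 -m jog '[[[0.01,-0.01,0.28,0,0,0,0],[0.01,-0.01,0.28,0,0,0,0],[0.01,0,0.28,0,0,0,0],[0.01,0,0.28,0,0,0,0],[0,0,0,0,0,0,0],[0,0,0,0,0,0,0]]]'
python3 -c "
from h import *
carton()
plan([push(179.5,16,59,1),push(144.5,16,59,7)],0,nd=3)"
```

```text
time: 10.3
tool_pos: [545.1, 309.1, 59.0]
tcp_rot: [180.0, -0.0, 89.8]
ft_force: [0.8, -0.2, 0.3]
finger_gap: -0.4
carton 657 [   1.7 -169.    73.9] ((2.026365280151367, -169.20724487304688), (50.678688049316406, 60.3198356628418), 0.5100662708282471)
[[[0.084,-0.009,0.009,0,0,0.001,0],[0.077,-0.005,-0,0,0,0.014,0],[0.076,-0.011,-0,0,0,0.014,0],[0.075,-0.018,-0,0,0,0.014,0],[0.073,-0.024,-0,0,0,0.014,0],[0.071,-0.031,-0,0,0,0.014,0],[0.068,-0.037,-0,0,0,0.014,0],[0.064,-0.043,-0,0,0,0.013,0]]]
end [543.5 340.3  59. ] 54.55
```

```bash
cat >> h.py <<'E'
def sweep(phi0,phi1,n,off=16,z=59): return [push(phi0+(phi1-phi0)*(k+1)/n,off,z,1) for k in range(n)]
E
python3 -c "
from h import *
plan([push(179.5,16,59,1)]+sweep(179.5,174.5,1)+sweep(174.5,124.5,10),0,nd=3)"
```

```text
[[[0.084,-0.009,0.009,0,0,0.001,0],[0.074,-0.025,-0,0,0,0.014,0],[0.074,-0.025,-0,0,0,0.014,0],[0.075,-0.024,-0,0,0,0.014,0],[0.074,-0.025,-0,0,0,0.013,0],[0.075,-0.025,-0,0,0,0.014,0],[0.074,-0.024,-0,0,0,0.014,0],[0.075,-0.025,-0,0,0,0.014,0],[0.074,-0.024,-0,0,0,0.014,0],[0.074,-0.025,-0,0,0,0.014,0],[0.075,-0.025,-0,0,0,0.014,0],[0.074,-0.025,-0,0,0,0.014,0]]]
end [550.  354.6  59. ] 34.39
```

```bash
python3 -m jog '[[[0.084,-0.009,0,0,0,0.001,0],[0.0743,-0.0247,0,0,0,0.0139,0],[0.0743,-0.0247,0,0,0,0.0139,0]]]'; python3 -m jog '[[[0.0743,-0.0247,0,0,0,0.0139,0],[0.0743,-0.0247,0,0,0,0.0139,0],[0.0743,-0.0247,0,0,0,0.0139,0]]]'
cat >> h.py <<'E'
def ballq(p,c):
    """angles of dark balls about the hub (clamp frame) -> q mod 90deg"""
    g=cv2.cvtColor(p,cv2.COLOR_RGB2HSV)[...,2].reshape(-1); r=np.hypot(c[:,0],c[:,1])
    m=(g<70)&(r>60)&(r<80)&(c[:,2]>72)&(c[:,2]<84)&(c[:,0]<12)
    a=np.rad2deg(np.arctan2(c[m][:,1],c[m][:,0])); h,e=np.histogram(a%360,bins=72,range=(0,360)); print("balls deg clamp:",[(int(e[i]),int(h[i])) for i in np.nonzero(h)[0]], "q mod90 =",[round(180-np.median((a%360)[(a%360>=e[i]-5)&(a%360<e[i]+10)]),1) for i in np.nonzero(h>12)[0]])
def jawface(c):
    m=(abs(c[:,0])<29)&(c[:,1]<-66)&(c[:,1]>-160)&(c[:,2]>44)&(c[:,2]<55); q=c[m]
    print("jaw n",len(q),np.percentile(q[:,1],[2,50,98]).round(1) if len(q) else "")
E
python3 -c "
from h import *
p,c=carton(); ballq(p,c); jawface(c); s=telemetry.sense(); print(s['tool_pos'],s['tcp_rot'],s['ft_force'])
cv2.imwrite('pics/t2.png',cv2.resize(p[110:260,150:350],None,fx=3,fy=3)[:,:,::-1])"
```

```text
time: 10.72
tool_pos: [542.7, 320.0, 59.5]
tcp_rot: [180.0, 0.1, 79.3]
ft_force: [-2.3, -6.5, 3.1]
finger_gap: -0.4
time: 11.1
tool_pos: [541.5, 331.9, 59.4]
tcp_rot: [180.0, 0.1, 64.3]
ft_force: [-3.7, -5.5, 4.8]
finger_gap: -0.0
carton 651 [   1.7 -169.1   73.9] ((2.1291751861572266, -169.1900634765625), (50.83439636230469, 59.980960845947266), 0.13736101984977722)
balls deg clamp: [] q mod90 = []
jaw n 154 [-140.1  -81.8  -71.7]
[541.54862409 332.349758    59.43471096] [1.79993506e+02 6.22471041e-02 6.40062417e+01] [-2.4823347  -4.38491586  2.60939785]
```

View pics/t2.png

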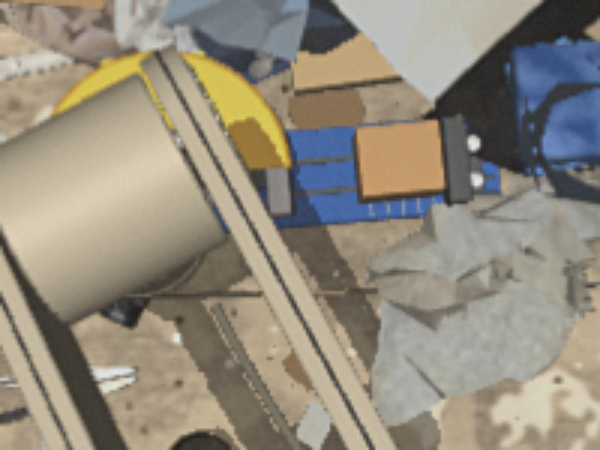

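```bash
python3 -m jog '[[[0.0743,-0.0247,0,0,0,0.0139,0],[0.0743,-0.0247,0,0,0,0.0139,0],[0.0743,-0.0247,0,0,0,0.0139,0],[0.0743,-0.0247,0,0,0,0.0139,0],[0.0743,-0.0247,0,0,0,0.0139,0],[0.0743,-0.0247,0,0,0,0.0139,0],[0.0743,-0.0247,0,0,0,0.0139,0],[0.0743,-0.0247,0,0,0,0.0139,0],[0,0,0,0,0,0,0]]]'
cat >> h.py <<'E'
def tip():
    """tool in clamp polar: implied spoke phi if face touches (off 16)"""
    s=telemetry.sense(); d=s["tool_pos"][:2]-A; f=s["tcp_rot"][2]+90
    r=d@u(f); o=d@u(f+90); ft=s["ft_force"][:2]
    print("t",round(s["time"],2),"phi",round(f,2),"r",r.round(1),"off",o.round(2),"z",round(s["tool_pos"][2],1),"push",round(float(ft@u(f+90)),2),"rad",round(float(ft@u(f)),2),"spoke phi",round(f+np.rad2deg((o-16)/r),2))
E
python3 -c "
from h import *
tip(); p,c=carton(); jawface(c)
plan([push(114.5,26,59,1),push(114.5,26,110,3)]+[push(150,30,110,4),push(204.5,24,110,5)],0,nd=2)
"
```

```text
time: 12.28
tool_pos: [553.6, 361.0, 59.1]
tcp_rot: [-180.0, 0.1, 24.4]
ft_force: [-5.0, -0.1, 2.6]
finger_gap: -0.0
t 12.28 phi 114.36 r 42.9 off 17.22 z 59.1 push 4.59 rad 1.92 spoke phi 116.0
carton 659 [   1.5 -169.    73.9] ((2.2913818359375, -169.29649353027344), (51.195953369140625, 60.24611282348633), 0.08475080132484436)
jaw n 200 [-139.5  -93.3  -81.8]
[[[-0.18,0.02,0,0,0,-0,0],[0,-0,-0.34,0,0,-0,0],[0,-0,-0.34,0,0,-0,0],[0,-0,-0.34,0,0,-0,0],[-0.11,0.13,0,0,0,-0.02,0],[-0.13,0.11,0,0,0,-0.03,0],[-0.15,0.08,0,0,0,-0.02,0],[-0.15,0.07,0,0,0,-0.03,0],[-0.07,0.15,0,0,0,-0.03,0],[-0.1,0.13,0,0,0,-0.03,0],[-0.12,0.11,0,0,0,-0.03,0],[-0.14,0.08,0,0,0,-0.03,0]]]
[[[-0.16,0.06,0,0,0,-0.03,0]]]
end [558.9 289.9 110.1] 114.42
```

```bash
python3 -m jog '[[[-0.18,0.02,0,0,0,0,0],[0,0,-0.34,0,0,0,0],[0,0,-0.34,0,0,0,0],[0,0,-0.34,0,0,0,0],[-0.1,0.13,0,0,0,-0.025,0],[-0.12,0.11,0,0,0,-0.025,0],[-0.13,0.1,0,0,0,-0.025,0],[-0.14,0.08,0,0,0,-0.025,0],[-0.1,0.14,0,0,0,-0.025,0],[-0.1,0.13,0,0,0,-0.025,0],[-0.12,0.11,0,0,0,-0.025,0],[-0.14,0.08,0,0,0,-0.025,0]]]'
python3 -c "
from h import *
tip()
plan([push(204.5,23,105,3),push(204.5,23,59,3)],0,nd=3)
"
```

```text
time: 13.82
tool_pos: [557.0, 294.8, 111.5]
tcp_rot: [179.9, -0.0, 96.7]
ft_force: [-0.1, 0.0, -0.1]
finger_gap: 0.0
t 13.82 phi 186.7 r 33.8 off 30.47 z 111.5 push -0.04 rad 0.07 spoke phi 211.22
[[[-0.028,0.006,0.043,0,0,-0.016,0],[-0.029,0.003,0.043,0,0,-0.017,0],[-0.029,-0.001,0.043,0,0,-0.016,0],[-0,0,0.307,0,0,-0,0],[-0,0,0.307,0,0,-0,0],[-0,0,0.306,0,0,-0,0]]]
end [558.3 290.7  59. ] 114.34
```

```bash
python3 -m jog '[[[-0.028,0.006,0.043,0,0,-0.016,0],[-0.029,0.003,0.043,0,0,-0.017,0],[-0.029,-0.001,0.043,0,0,-0.016,0],[0,0,0,0,0,0,0],[0,0,0.307,0,0,0,0],[0,0,0.307,0,0,0,0],[0,0,0.306,0,0,0,0],[0,0,0,0,0,0,0]]]'
python3 -c "
from h import *
tip();s=telemetry.sense(); print(s['ft_force'])
p,c=carton(); jawface(c); ballq(p,c)
plan([push(204.5,16,59,2)],0,nd=3)
"
```

```text
time: 14.82
tool_pos: [555.6, 289.9, 54.5]
tcp_rot: [-179.7, -0.0, 114.0]
ft_force: [-0.4, -0.1, -0.5]
finger_gap: 0.7
t 14.82 phi 204.04 r 44.6 off 22.91 z 54.5 push -0.06 rad 0.44 spoke phi 212.92
[-0.42619911 -0.12380017 -0.54987428]
carton 653 [   2.2 -168.9   74. ] ((1.914621353149414, -169.59666442871094), (51.13158416748047, 60.60465621948242), 0.06689314544200897)
jaw n 10 [-148.6 -139.4 -139.2]
balls deg clamp: [(195, 1), (200, 5), (205, 1)] q mod90 = []
[[[0.066,0.018,-0.031,0,0,-0.001,0],[0.065,0.019,-0.032,0,0,-0,0]]]
end [555.4 297.   59. ] 114.4
```

```bash
python3 -m jog '[[[0,0.02,-0.09,0,0,0,0],[0.066,0.018,0,0,0,0,0],[0.065,0.019,0,0,0,0,0],[0.0743,-0.0247,0,0,0,0.0139,0],[0.0743,-0.0247,0,0,0,0.0139,0],[0.0743,-0.0247,0,0,0,0.0139,0]]]'
python3 -c "
from h import *
tip()"
```

```text
time: 15.62
tool_pos: [550.7, 306.1, 62.6]
tcp_rot: [180.0, 0.1, 98.9]
ft_force: [0.2, -6.9, 4.1]
finger_gap: -0.1
t 15.62 phi 188.86 r 39.3 off 17.0 z 62.6 push 6.81 rad 0.87 spoke phi 190.31
```

```bash
python3 -m jog '[[[0.0743,-0.0347,0.015,0,0,0.0139,0],[0.0743,-0.0347,0.015,0,0,0.0139,0],[0.0743,-0.0347,0.015,0,0,0.0139,0],[0.0743,-0.0247,0.015,0,0,0.0139,0],[0.0743,-0.0247,0,0,0,0.0139,0],[0.0743,-0.0247,0,0,0,0.0139,0],[0.0743,-0.0247,0,0,0,0.0139,0],[0.0743,-0.0247,0,0,0,0.0139,0],[0.0743,-0.0247,0,0,0,0.0139,0],[0.0743,-0.0247,0,0,0,0.0139,0]]]'
python3 -c "
from h import *
tip()"; python3 -m jog '[[[0.0743,-0.0247,0,0,0,0.0139,0],[0.0743,-0.0247,0,0,0,0.0139,0],[0.0743,-0.0247,0,0,0,0.0139,0],[0.0743,-0.0247,0,0,0,0.0139,0],[0.0743,-0.0247,0,0,0,0.0139,0],[0.0743,-0.0247,0,0,0,0.0139,0],[0,0,0,0,0,0,0]]]'
python3 -c "
from h import *
tip();p,c=carton(); jawface(c);cv2.imwrite('pics/t3.png',cv2.resize(p[110:260,150:350],None,fx=3,fy=3)[:,:,::-1])"
```

```text
time: 16.88
tool_pos: [544.7, 344.4, 59.0]
tcp_rot: [-180.0, 0.1, 48.8]
ft_force: [-4.6, -4.5, 4.6]
finger_gap: -0.2
t 16.88 phi 138.84 r 42.0 off 16.27 z 59.0 push 6.38 rad 0.47 spoke phi 139.22
time: 17.75
tool_pos: [557.9, 364.3, 58.9]
tcp_rot: [-180.0, 0.1, 18.9]
ft_force: [-3.7, 0.0, 3.4]
finger_gap: -0.2
t 17.75 phi 108.94 r 42.8 off 16.06 z 58.9 push 3.45 rad 1.21 spoke phi 109.03
carton 656 [   1.9 -169.1   74. ] ((2.325803756713867, -169.2608642578125), (51.060546875, 60.159873962402344), 0.22351233661174774)
jaw n 239 [-139.6 -115.1 -105. ]
```

View pics/t3.png

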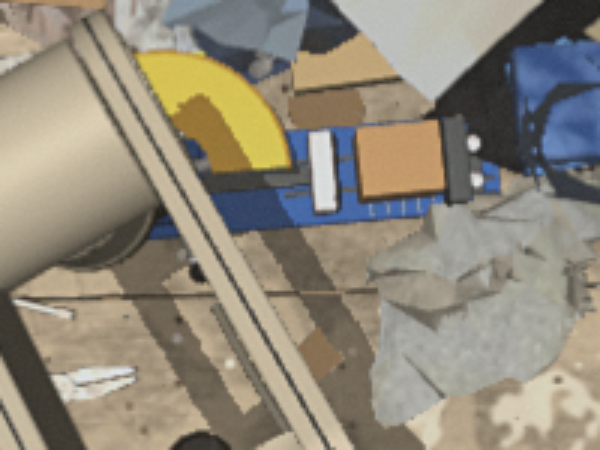

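```bash
python3 -m jog '[[[-0.18,0.02,0,0,0,0,0],[0,0,-0.34,0,0,0,0],[0,0,-0.34,0,0,0,0],[0,0,-0.34,0,0,0,0],[-0.1,0.13,0,0,0,-0.025,0],[-0.12,0.11,0,0,0,-0.025,0],[-0.13,0.1,0,0,0,-0.025,0],[-0.14,0.08,0,0,0,-0.025,0],[-0.1,0.14,0,0,0,-0.025,0],[-0.1,0.13,0,0,0,-0.025,0],[-0.12,0.11,0,0,0,-0.025,0],[-0.14,0.08,0,0,0,-0.025,0]]]'; python3 -m jog '[[[0,0,0,0,0,-0.025,0],[0,0,0,0,0,-0.024,0],[0,0,0,0,0,0,0]]]'
python3 -c "
from h import *
tip()
plan([push(199,23,100,2),push(199,23,59,3)],0,nd=3)
"
```

```text
time: 19.3
tool_pos: [555.0, 298.5, 111.5]
tcp_rot: [179.9, -0.0, 91.3]
ft_force: [1.9, -0.2, 0.0]
finger_gap: 0.0
time: 19.68
tool_pos: [554.8, 298.6, 111.2]
tcp_rot: [179.9, -0.0, 108.6]
ft_force: [0.4, -0.7, -0.3]
finger_gap: -0.1
t 19.68 phi 198.56 r 40.2 off 18.55 z 111.2 push 0.79 rad -0.13 spoke phi 202.19
[[[-0.048,-0.016,0.112,0,0,-0.001,0],[-0.047,-0.017,0.113,0,0,-0,0],[-0,-0,0.273,0,0,-0,0],[-0,-0,0.273,0,0,-0,0],[-0,-0,0.274,0,0,-0,0]]]
end [554.8 293.6  59. ] 108.92
```

```bash
python3 -m jog '[[[-0.048,-0.016,0.1,0,0,0,0],[-0.047,-0.017,0.1,0,0,0,0],[0,0,0.27,0,0,0,0],[0,0,0.27,0,0,0,0],[0,0,0.27,0,0,0,0],[0,0,0,0,0,0,0],[0,0,0,0,0,0,0]]]'
python3 -c "
from h import *
tip()
plan([push(199,17,59,3)],0,nd=3)
"
```

```text
time: 20.55
tool_pos: [554.2, 293.5, 59.5]
tcp_rot: [180.0, -0.0, 108.6]
ft_force: [-0.3, 0.3, 0.2]
finger_gap: 0.3
t 20.55 phi 198.62 r 42.4 off 23.13 z 59.5 push -0.39 rad 0.21 spoke phi 208.26
[[[0.039,0.003,0.003,0,0,-0,0],[0.039,0.003,0.003,0,0,-0.001,0],[0.039,0.004,0.003,0,0,-0,0]]]
end [552.8 299.2  59. ] 108.98
```

```bash
python3 -m jog '[[[0.04,0,0,0,0,0,0],[0.04,0,0,0,0,0,0],[0.055,0,0,0,0,0,0],[0.0743,-0.0247,0,0,0,0.0139,0],[0.0743,-0.0247,0,0,0,0.0139,0],[0.0743,-0.0247,0,0,0,0.0139,0],[0.0743,-0.0247,0,0,0,0.0139,0],[0.0743,-0.0247,0,0,0,0.0139,0],[0.0743,-0.0247,0,0,0,0.0139,0],[0.0743,-0.0247,0,0,0,0.0139,0]]]'
python3 -c "
from h import *
tip();p,c=carton(); jawface(c)"; python3 -m jog '[[[0.0372,-0.0123,0,0,0,0.00695,0],[0.0372,-0.0123,0,0,0,0.00695,0],[0.0372,-0.0123,0,0,0,0.00695,0],[0.0372,-0.0123,0,0,0,0.00695,0]]]'
python3 -c "
from h import *
tip();p,c=carton(); jawface(c);plan(sweep(150,149,1),0,start=push(150,16,59,1)[:4],nd=4)"
```

```text
time: 21.8
tool_pos: [541.2, 323.9, 59.3]
tcp_rot: [-180.0, 0.1, 73.4]
ft_force: [-3.2, -4.9, 4.1]
finger_gap: -0.1
t 21.8 phi 163.42 r 42.4 off 17.94 z 59.3 push 5.6 rad 1.7 spoke phi 166.04
carton 652 [   1.8 -169.    73.9] ((2.176786422729492, -169.09500122070312), (50.82843017578125, 59.715633392333984), 0.2165900021791458)
jaw n 242 [-139.5 -122.7 -113.2]
time: 22.35
tool_pos: [541.0, 331.9, 59.1]
tcp_rot: [-179.9, 0.2, 63.5]
ft_force: [-5.7, -4.5, 3.4]
finger_gap: -0.2
t 22.35 phi 153.5 r 42.4 off 17.95 z 59.1 push 6.55 rad 3.09 spoke phi 156.14
carton 659 [   1.7 -168.9   73.8] ((1.9807376861572266, -169.31607055664062), (50.36165237426758, 60.28570556640625), 0.7719297409057617)
jaw n 248 [-139.5 -125.3 -115.4]
[[[0.0147,-0.0055,-0,0,0,0.0028,0]]]
end [542.8 336.9  59. ] 58.99
```

```bash
python3 -m jog '[[[0.0372,-0.0123,0,0,0,0.00695,0],[0.0372,-0.0123,0,0,0,0.00695,0],[0.0372,-0.0123,0,0,0,0.00695,0],[0.0372,-0.0123,0,0,0,0.00695,0],[0.0372,-0.0123,0,0,0,0.00695,0]]]'
python3 -c "
from h import *
tip();p,c=carton(); jawface(c)";  python3 -m jog '[[[0.0147,-0.005,0,0,0,0.0028,0],[0.0147,-0.005,0,0,0,0.0028,0],[0.0147,-0.005,0,0,0,0.0028,0],[0.0147,-0.005,0,0,0,0.0028,0]]]'
python3 -c "
from h import *
tip();p,c=carton(); jawface(c);cv2.imwrite('pics/t4.png',cv2.resize(p[130:200,230:330],None,fx=6,fy=6)[:,:,::-1])"
```

```text
time: 23.02
tool_pos: [542.8, 341.7, 58.9]
tcp_rot: [-179.9, 0.2, 51.0]
ft_force: [-5.6, -4.0, 3.2]
finger_gap: 0.1
t 23.02 phi 141.0 r 42.3 off 18.0 z 58.9 push 6.61 rad 1.81 spoke phi 143.71
carton 656 [   1.7 -169.    73.9] ((2.1696815490722656, -169.5269775390625), (50.786773681640625, 60.51298904418945), 0.33452871441841125)
jaw n 245 [-139.5 -128.5 -118.5]
time: 23.58
tool_pos: [543.8, 344.6, 58.8]
tcp_rot: [-179.9, 0.2, 47.0]
ft_force: [-7.0, -2.7, 3.6]
finger_gap: -0.0
t 23.57 phi 137.03 r 42.3 off 17.99 z 58.8 push 6.77 rad 3.3 spoke phi 139.73
carton 656 [   1.4 -169.2   74. ] ((2.199626922607422, -169.4029083251953), (60.4520149230957, 51.307655334472656), 89.83832550048828)
jaw n 244 [-139.5 -129.3 -119.6]
```

View pics/t4.png

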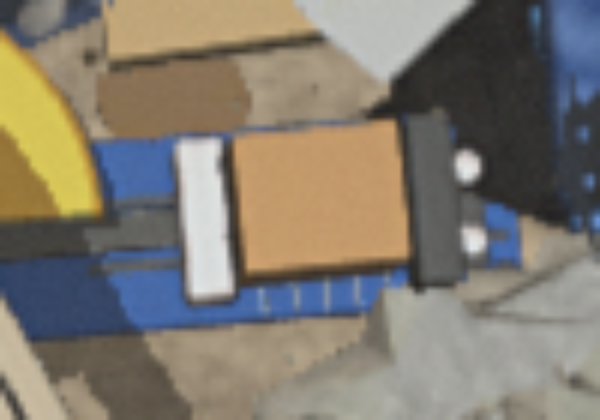

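```bash
cat > t.py <<'E'
from h import *
import sys
tip()
if len(sys.argv)>1: carton()
E
R='x'; for i in 1 2; do python3 -m jog '[[[0.0147,-0.005,0,0,0,0.0028,0],[0.0147,-0.005,0,0,0,0.0028,0],[0.0147,-0.005,0,0,0,0.0028,0]]]' >/dev/null; python3 t.py 1; done
```

```text
t 24.0 phi 134.0 r 42.2 off 18.07 z 58.8 push 7.32 rad 2.93 spoke phi 136.81
carton 658 [   1.7 -169.7   74. ] ((1.75921630859375, -169.87132263183594), (60.35902786254883, 50.89179992675781), 89.53202056884766)
t 24.43 phi 130.98 r 42.2 off 18.1 z 58.8 push 6.67 rad 3.16 spoke phi 133.83
carton 657 [   1.3 -170.1   73.7] ((1.548257827758789, -170.5719451904297), (60.2353401184082, 50.736839294433594), 89.6067123413086)
```

```bash
python3 -m jog '[[[0.0147,-0.005,0,0,0,0.0028,0],[0.0147,-0.005,0,0,0,0.0028,0],[0.0147,-0.005,0,0,0,0.0028,0]]]' >/dev/null; python3 t.py 1
```

```text
t 24.85 phi 127.96 r 42.1 off 18.1 z 58.8 push 7.77 rad 3.11 spoke phi 130.82
carton 658 [   1.5 -171.    73.9] ((1.5285625457763672, -171.34735107421875), (60.31507110595703, 50.5661735534668), 89.20266723632812)
```

```bash
python3 -m jog '[[[0.0147,-0.005,0,0,0,0.0028,0],[0.0147,-0.005,0,0,0,0.0028,0]]]' >/dev/null; python3 t.py 1
```

```text
t 25.15 phi 125.95 r 42.1 off 18.14 z 58.7 push 6.48 rad 3.69 spoke phi 128.87
carton 661 [   1.3 -171.4   74. ] ((1.544158935546875, -171.66253662109375), (60.30795669555664, 50.82304382324219), 89.49462127685547)
```

```bash
cat > t.py <<'E'
from h import *
tip()
for i in range(3):
    snapshot('side'); tip()
carton()
E
python3 -m jog '[[[0.0147,-0.005,0,0,0,0.0028,0],[0.0147,-0.005,0,0,0,0.0028,0]]]' >/dev/null; python3 t.py
```

```text
t 25.45 phi 123.93 r 42.0 off 18.14 z 58.7 push 6.64 rad 2.14 spoke phi 126.86
t 25.5 phi 123.89 r 42.1 off 18.08 z 58.7 push 7.1 rad 2.9 spoke phi 126.71
t 25.55 phi 123.95 r 42.1 off 18.04 z 58.7 push 5.85 rad 3.42 spoke phi 126.73
t 25.6 phi 123.96 r 42.0 off 18.01 z 58.7 push 6.43 rad 2.88 spoke phi 126.7
carton 658 [   1.3 -171.8   74. ] ((1.4824390411376953, -172.23846435546875), (59.88962173461914, 50.931724548339844), 89.59818267822266)
```

```bash
python3 -m jog '[[[0.0147,-0.005,0,0,0,0.0028,0],[0.0147,-0.005,0,0,0,0.0028,0]]]' >/dev/null; python3 t.py
```

```text
t 25.9 phi 121.92 r 42.0 off 18.13 z 58.7 push 6.5 rad 3.24 spoke phi 124.82
t 25.95 phi 121.87 r 42.1 off 18.1 z 58.7 push 7.15 rad 3.6 spoke phi 124.72
t 26.0 phi 121.93 r 42.0 off 18.06 z 58.7 push 6.83 rad 3.78 spoke phi 124.73
t 26.05 phi 121.95 r 42.1 off 18.04 z 58.7 push 6.39 rad 2.41 spoke phi 124.73
carton 655 [   1.7 -172.5   74. ] ((1.599142074584961, -172.7277069091797), (60.126277923583984, 50.7252197265625), 89.76580810546875)
```

```bash
python3 -m jog '[[[0.0147,-0.005,0,0,0,0.0028,0]]]' >/dev/null; python3 t.py
```

```text
t 26.23 phi 120.93 r 42.0 off 18.14 z 58.7 push 6.76 rad 2.71 spoke phi 123.85
t 26.27 phi 120.87 r 42.0 off 18.07 z 58.7 push 6.09 rad 3.84 spoke phi 123.69
t 26.32 phi 120.92 r 42.0 off 18.07 z 58.7 push 6.57 rad 3.09 spoke phi 123.75
t 26.38 phi 120.95 r 42.0 off 18.04 z 58.7 push 7.06 rad 3.16 spoke phi 123.73
carton 655 [   1.2 -172.8   73.8] ((1.5673580169677734, -172.83090209960938), (59.811683654785156, 50.48978805541992), 89.6206283569336)
```

```bash
python3 -m jog '[[[0.0147,-0.005,0,0,0,0.0028,0]]]' >/dev/null; python3 t.py
```

```text
t 26.55 phi 119.92 r 42.0 off 18.15 z 58.7 push 7.47 rad 3.16 spoke phi 122.85
t 26.6 phi 119.86 r 42.0 off 18.11 z 58.7 push 6.73 rad 3.9 spoke phi 122.73
t 26.65 phi 119.92 r 42.0 off 18.07 z 58.7 push 5.99 rad 4.52 spoke phi 122.74
t 26.7 phi 119.94 r 42.0 off 18.05 z 58.7 push 6.08 rad 2.83 spoke phi 122.73
carton 649 [   1.1 -173.1   73.9] ((1.5529670715332031, -173.0363311767578), (59.452884674072266, 50.72895050048828), 89.43555450439453)
```

```bash
python3 -m jog '[[[0.0147,-0.005,0,0,0,0.0028,0]]]' >/dev/null; python3 t.py
```

```text
t 26.88 phi 118.92 r 41.9 off 18.14 z 58.7 push 6.84 rad 3.3 spoke phi 121.85
t 26.93 phi 118.85 r 41.9 off 18.1 z 58.7 push 6.08 rad 2.67 spoke phi 121.72
t 26.98 phi 118.9 r 41.9 off 18.06 z 58.7 push 6.29 rad 3.22 spoke phi 121.73
t 27.02 phi 118.92 r 41.9 off 18.04 z 58.7 push 6.38 rad 3.04 spoke phi 121.72
carton 647 [   0.8 -173.2   74. ] ((1.570516586303711, -173.23370361328125), (59.464752197265625, 50.63619613647461), 89.88552856445312)
```

```bash
sed -i 's/>-203)/>-220)/' h.py; python3 -m jog '[[[0.0147,-0.005,0,0,0,0.0028,0]]]' >/dev/null; python3 t.py
```

```text
t 27.2 phi 117.91 r 41.9 off 18.16 z 58.6 push 6.78 rad 3.35 spoke phi 120.86
t 27.25 phi 117.84 r 41.9 off 18.06 z 58.7 push 7.54 rad 3.29 spoke phi 120.66
t 27.3 phi 117.9 r 41.9 off 18.05 z 58.7 push 7.4 rad 3.35 spoke phi 120.7
t 27.35 phi 117.92 r 41.9 off 18.05 z 58.7 push 6.55 rad 3.37 spoke phi 120.72
carton 656 [   1.4 -173.5   73.9] ((1.4449291229248047, -173.98382568359375), (60.42677307128906, 50.43722152709961), 89.46774291992188)
```

```bash
python3 -m jog '[[[0.0147,-0.005,0,0,0,0.0028,0]]]' >/dev/null; python3 t.py
```

```text
t 27.52 phi 116.9 r 41.9 off 18.15 z 58.7 push 7.83 rad 3.15 spoke phi 119.84
t 27.57 phi 116.84 r 41.9 off 18.2 z 58.7 push 7.18 rad 3.36 spoke phi 119.85
t 27.62 phi 116.89 r 41.9 off 18.17 z 58.7 push 7.36 rad 3.6 spoke phi 119.87
t 27.68 phi 116.91 r 41.9 off 18.16 z 58.7 push 6.6 rad 3.93 spoke phi 119.86
carton 656 [   1.  -173.7   74. ] ((1.7614555358886719, -174.09475708007812), (60.037559509277344, 51.071895599365234), 89.25895690917969)
```

```bash
python3 -m jog '[[[0.0147,-0.005,0,0,0,0.0028,0]]]' >/dev/null; python3 t.py
```

```text
t 27.85 phi 115.9 r 41.9 off 18.74 z 58.6 push 12.19 rad 2.47 spoke phi 119.65
t 27.9 phi 115.83 r 41.9 off 18.81 z 58.6 push 11.53 rad 2.01 spoke phi 119.69
t 27.95 phi 115.89 r 41.9 off 18.76 z 58.6 push 10.17 rad 2.11 spoke phi 119.67
t 28.0 phi 115.91 r 41.8 off 18.76 z 58.6 push 11.15 rad 3.04 spoke phi 119.68
carton 659 [   1.4 -173.6   74. ] ((1.3865108489990234, -174.02940368652344), (59.99134063720703, 51.07317352294922), 89.60355377197266)
```

```bash
cat > m.py <<'E'
from h import *
L=[]
for i in range(6):
    s=telemetry.sense(); d=s["tool_pos"][:2]-A; F=s["ft_force"][:2]; f=s["tcp_rot"][2]+90
    M=s["wrist_torque"][2]; T=M+(d[0]*F[1]-d[1]*F[0])/1000
    L.append([F@u(f+90),F@u(f),M,T]); snapshot('side')
print("push rad Mz T_hub",np.mean(L,0).round(3),np.std(L,0).round(3)); tip()
E
python3 m.py
```

```text
push rad Mz T_hub [10.42   3.192  0.07   0.447] [0.391 0.361 0.037 0.046]
t 28.35 phi 115.91 r 41.9 off 18.77 z 58.6 push 10.26 rad 3.49 spoke phi 119.7
```

```bash
python3 -m jog '[[[-0.06,0,0,0,0,0,0],[-0.12,0.02,0,0,0,0,0],[0,0,-0.3,0,0,0,0],[0,0,-0.4,0,0,0,0],[0,0,-0.5,0,0,0,0],[-0.3,0,-0.5,0,0,0,0],[-0.8,-0.2,-0.5,0,0,0,0],[-0.8,-0.2,0,0,0,0,0],[-0.8,-0.2,0,0,0,0,0],[-0.8,-0.2,0,0,0,0,0],[0,0,0,0,0,0,0],[0,0,0,0,0,0,0]]]'
python3 - <<'E'
from h import *
p,c=carton(); jawface(c); ballq(p,c)
cv2.imwrite('pics/t5.png',cv2.resize(p[110:290,150:350],None,fx=3,fy=3)[:,:,::-1])
E
```

```text
time: 29.85
tool_pos: [373.1, 313.9, 171.3]
tcp_rot: [-180.0, -0.2, 25.9]
ft_force: [-0.2, -0.3, 0.3]
finger_gap: 0.0
carton 659 [   1.4 -173.9   73.9] ((1.3786048889160156, -173.94097900390625), (50.63736343383789, 60.30923080444336), 0.14912544190883636)
jaw n 243 [-144.1 -133.9 -124.3]
balls deg clamp: [(110, 12), (115, 19), (120, 8), (200, 9), (205, 19), (210, 16)] q mod90 = [np.float64(63.0), np.float64(-28.4), np.float64(-29.8)]
```

View pics/t5.png

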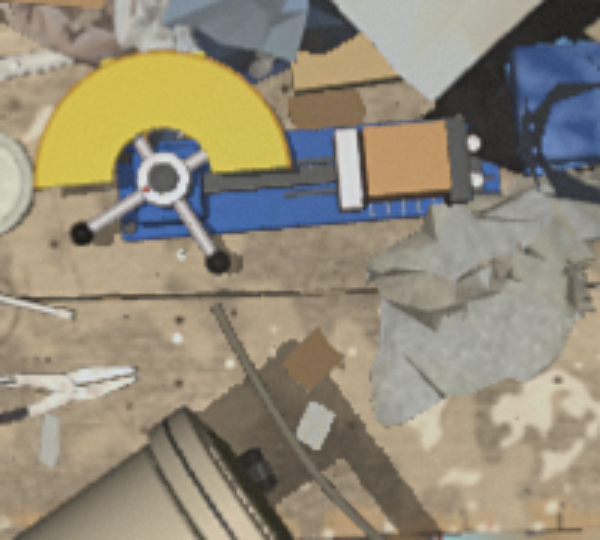

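```bash
python3 -c "
from bench import job,telemetry
print(telemetry.sense()['time']); print(job.hand_in())"
```

```text
29.9
the job is handed in; nothing more can be done
None
```

I stood the carton on the bed and let go. I then wound the jaw up with three spoke pushes, about 4.2 rad in all, and handed the job in at 29.9 s with the carton clamped. The hand-in returned no verdict.

**Carton position:** after I let go and backed the arm off, the top camera put it at clamp x ≈ +1.4 mm, y ≈ -174 mm. Its top was at 73.9 mm, so it stands upright on the bed, square between the jaw and the stop. The arm was well clear of it.

**Grip:** with the finger still on the spoke, the wrist read about 0.447 N·m at the hub. Allowing for the stated 0.28 N·m drag, that is about 12 N, give or take 3 N. I did not measure it again after letting go.

**Checks that disagreed:**
- The spoke turned only about 1° from the last free-running readings to this force. By the 0.1 rad crush figure, that would suggest only about 5 N. I trusted the torque reading because the spoke stood still under it, so the grip could not have been lower.
- My spoke angle from the finger was about 2° off the camera's, which does not change the result.
- One wrist-camera height reading was 9 mm off because the arm was still moving. I discarded it in favour of the top camera.

**Bystanders:** I did not re-measure the cup or the flat carton at the end. The arm made no contact near either, and the flat carton looked unmoved in the last picture.

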